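# Lock the ball-drilling jig by feel

### The arm

A 6-joint arm with a two-finger parallel gripper is mounted at the origin on a cart in front of the work surface, level with it; the furniture and walls round the work are solid. World frame = base frame: x ahead of the robot, y to its left, z up, the work surface at z = 0. Lengths are in m, angles in degrees, forces in N, time in s.
With the tool pointing down it reaches from about 0.4 to 0.825 m from the base axis. Payload 7 kg.
Tool frame: the origin (TCP) lies at the very end of the fingers, on their centre line; the grasp point (between the pads) lies 19 mm behind it; z points along the fingers, y is the line along which they close (so a half turn about z gives the same grasp; the last joint's range is limited). The gripper opens to 88 mm and grips with 3 to 60 N. Pads are 19 mm wide; open, the fingers measure 130 mm over their backs; the gripper's body (78 mm by 193 mm) begins 47 mm behind the grasp point.
Start: joints at [93.799, 20.546, 0.682, 0, -70.136, -16.507], TCP at [0.149, 0.658, 0.227] pointing down, gripper open.
Joint ranges: [-176.03, 176.03], [-82.01, 121.73], [-58.28, 71.71], [-173.87, 95.51], [-174.79, -0.11], [-173.66, 173.66]. Speed limits (degrees/s): [136.94, 136.94, 172.46, 180, 180, 180].

### API

Orientations are given as [roll, pitch, yaw] about the fixed x, y, z axes, in that order (R = Rz(yaw) Ry(pitch) Rx(roll)).
In Python, from plant import get_state, capture, close_job, regions_of gives the robot as it stands.
- The arm moves only by the tool jog_arm, never from a script. Its argument "moves" is a list of rows, each a list of 3 entries, a list of its own where there are three numbers: the shift along the tool's x, y, z in cm, then the turn about the tool's z in degrees, then the finger opening in cm, from 0 to 8.76. A call has 1 to 12 rows; each row shifts and turns the commanded pose from where the row before left it, along the tool's axes as they then stand; what a row does not reach is not made up. A row lasts 1/8 s, in which the tool goes at most 62.5 mm and 10.7 degrees, less where a joint would pass 70% of its speed; a pose out of reach is approached as far as the arm can. A call is refused whole if a number of a shift passes 6.25 or a number of a turn 10.7, either way. A call with a gripper value outside its range is refused whole. The fingers move at their own pace and stop on an object; "newtons" is the grip in N (left out, the last holds). Time passes only in rows, so rows that do not move let the fingers close. It gives the time, the measured TCP pose, the force, the opening and the grip force at its end, in the units of the state.
- get_state(): the state, without advancing time (a new reading comes with each control period).
- capture(name): name is "scene" or "side" or "wrist"; returns a dict with "pixels" (400x640x3 uint8, blue, green, red), "mtx" (3x3 intrinsics, pixels), "world_from_camera" (4x4, takes a point from camera to world coordinates); the wrist camera has in their place "hand_eye" (4x4, takes a point from camera to tool coordinates, whose origin is the TCP and whose axes are the flange's). Camera axes: x right, y down, z forward; pixel columns grow to the right and rows downward; lengths in m; the calibration is good to about 2 mm. A picture is of the moment at which its call begins: read the wrist's pose just before it. There is no depth.
- close_job(): hands the job in; it is judged then, once.
Trained networks look in a picture, given as the dict that the camera call returned (one of the last four; its "shot" number tells which), for a name from the list of things; names that differ only in an ending like _2 or _b are one class to them, and where a whole thing is asked for, a point or a joint stands for the part that bears it (a point fixed in the world has none). Each returns a list of dicts, best first, with "confidence" (0 to 1); they miss things now and then, are a little off and sometimes report something else, mostly with a low value. They report only what shows in the picture. A call takes as long as a camera call.
- regions_of(picture, thing): "pixels" (400x640 bool, what is visible of it) and "pixel" ([column, row] in pixels, amid what is visible of it).
The state is a dict: "time_s": time; "joints": joint angles; "qd": joint speeds; "joint_torque": joint torques, N m; "tcp_pos": TCP position; "eef_rot": TCP orientation; "contact_force": force on the tool from outside, world axes, zero at the start; "moment": the same for the moment, N m; "gripper_width": finger opening in m; "gripper_force": force on a finger pad.
Only numpy, scipy, OpenCV 4.12 (cv2) and the standard library are available. Lean on these libraries where they do the work, as an engineer would, in place of code of your own. Each camera call takes 0.05 s, during which the arm holds its last target. There are 200 camera calls.

### The job

The ball on the drilling jig's sliding carriage is to be drilled: slide the carriage fully home against its end stop, lock it there with the push-push button, and then prove the lock with a firm outward tug of about 10 N on the carriage's upright grip, leaving it locked. One push of the button all the way down drops the hidden lock pin and the next one lifts it; the button looks the same either way, so feel how the pin stands (if it is down beforehand, it bars the carriage's way home). Be gentle, never more than about 20 N on the button, the stop or the pin, and leave the things lying around where they are.

Things in the scene. Friction and masses are not known exactly. Their poses are not given: they have to be found in the camera images.
- jig: Fixed drilling jig on a plywood base board 230x134x10 mm (x -103 to 127, y -67 to 67). Origin on the worktop; x points along the slide towards home, y from carriage to lock, z up. A wooden bridge with a brass drill bush, 76 mm high, spans x 70 to 100, y -64 to 10. Lock: round aluminium housing, 48 mm across, 56 mm high, axis at x -20, y 40, button on top, pin hidden inside.
- home_stop (a point): Centre of the end stop's face (wooden block), at x 110, y -27, z 21 mm in the jig's frame; the carriage's front edge, 110 mm ahead of its origin, comes up against it when home. The stop and the lock pin yield about 0.1 mm per N, so the force climbs fast if driven on.
- carriage: Wooden carriage with a ball clamped at its far end. Its frame coincides with the jig's when home; pulled out by d it is at jig x = -d. Starts 35 to 55 mm out; friction 1 to 3 N, stays where left. A metal arm runs from it under the lock: pin down beforehand stops it 24 mm short of home; pin up lets it go home; pin dropped once home holds it with 4 mm of play. Plate top z 20 mm.
- grip_top (a point): Centre of the top of the carriage's upright wooden grip, a plate 12 mm thick (along jig x), 40 mm wide (along jig y), from z = 20 to 60 mm; it is at x 0, y -27 mm in the carriage's frame and moves with it. 55 mm are free on both sides of it along x. Push it along +x (home), tug along -x.
- button_top (a point): Centre of the top of the round black button, 30 mm across, 81 mm above the worktop at rest, pressed straight down; springs back to the same height in both states. The cap has a light spring (1 to 2 N): pin up, the plunger is met within 2 mm (about 3 N more, rising gently); pin down, only after 7 to 8.5 mm of nearly free travel.
- lock_button: The same button as a body (origin at worktop level under it). Click: press until it comes up hard at the end of its stroke, 18 to 22 mm down (differs from lock to lock); 6 to 8 N just before that, then about 6 N per mm: press on to 12 to 15 N; the pin changes over on release. A push of 12 mm or less changes nothing. At full stroke the cap is still above the housing.
- screw_tin: open zinc tin, 76 mm across, 51 mm high, standing beside the jig; origin at its underside
- offcut_2: wooden offcut 30x52x14 mm lying on the jig's base board; origin at its underside
- offcut_1: wooden offcut 45x61x19 mm lying on the worktop to the right; origin at its underside
- strip_1: wooden strip 22x160x12 mm lying on the worktop to the left; origin at its underside

How it is judged:
By the outcome, as a careful person would: the job done as asked, in the order asked, and still so for the second after the job is handed in, with the robot touching nothing.
It also fails if it takes over 67 s, if anything falls off the work surface, if the arm or the gripper's body presses on something with over 40 N, if the wrist force passes 120 N, or if a joint passes its speed limit or range.

## Working session

There is one attempt and no reset: what is moved stays moved. The work goes in short steps, Python scripts to look and compute and a tool call to move; the robot and the scene stay as the last step left them, time stands still between calls to the robot, and variables do not carry over. Pictures are saved under pics/ and viewed, at most 10 in all, crops included, and the job is handed in when it is done.

Besides the shell and the picture viewer there is one more tool, called after "Request:" by a JSON object that holds its "method" and its "body". jog_arm: Moves the arm, as the interface text tells. Its arguments: {"type":"object","properties":{"moves":{"type":"array"},"newtons":{"type":"number"}},"required":["moves"]}

```bash
mkdir -p pics; cat > h.py <<'E'
import numpy as np, cv2
from plant import get_state, capture, close_job, regions_of
from scipy.spatial.transform import Rotation as R
def ray(p,px,st=None):
    K=p["mtx"]; 
    if "world_from_camera" in p: T=np.array(p["world_from_camera"])
    else:
        W=np.eye(4);W[:3,:3]=R.from_euler('xyz',st["eef_rot"],degrees=True).as_matrix();W[:3,3]=st["tcp_pos"];T=W@np.array(p["hand_eye"])
    d=T[:3,:3]@np.linalg.inv(K)@np.array([px[0],px[1],1.]);return T[:3,3],d
def atz(p,px,z,st=None):
    o,d=ray(p,px,st);return o+d*(z-o[2])/d[2]
E
python3 - <<'E'
from h import *
s=get_state();print({k:np.round(v,3) for k,v in s.items()})
P=[]
for n in("scene","side","wrist"):
    p=capture(n);P.append(p["pixels"])
    for t,z in(("lock_button",.081),("grip_top",.06),("carriage",.02),("jig",.01),("home_stop",.02)):
        try:
            for r in regions_of(p,t)[:2]: print(n,t,r["confidence"],r["pixel"],np.round(atz(p,r["pixel"],z,s),3),r["pixels"].sum())
        except Exception as e: print(t,e)
    cv2.imwrite(f"pics/{n}.png",p["pixels"])
E
```

```text
{'time_s': np.float64(0.0), 'joints': array([ 9.3799e+01,  2.0592e+01,  6.3400e-01, -2.3000e-02, -7.0137e+01,
       -1.6505e+01]), 'qd': array([ 0.183, -0.014,  0.083,  0.   , -0.114, -0.112]), 'joint_torque': array([ 3.0000e-03, -5.8273e+01,  2.9305e+01,  6.9970e+00,  7.0000e-03,
       -0.0000e+00]), 'tcp_pos': array([0.148, 0.658, 0.226]), 'eef_rot': array([ 1.79903e+02, -6.00000e-03, -1.27140e+01]), 'contact_force': array([-0.375, -0.589, -0.017]), 'moment': array([ 0.025, -0.002,  0.033]), 'gripper_force': np.float64(0.0), 'gripper_width': np.float64(0.088)}
scene lock_button 0.59 [348.9, 199.8] [ 0.537 -0.089  0.081] 99
scene grip_top 0.81 [325.5, 221.1] [ 0.452 -0.117  0.06 ] 856
scene grip_top 0.15 [235.7, 176.4] [0.392 0.22  0.06 ] 288
scene carriage 0.96 [328.2, 221.8] [ 0.5   -0.061  0.02 ] 864
scene carriage 0.3 [350.3, 201.8] [0.614 0.002 0.02 ] 124
scene jig 0.65 [353.7, 230.6] [ 0.537 -0.113  0.01 ] 2752
scene home_stop 0.67 [355.3, 234.1] [ 0.519 -0.143  0.02 ] 2612
side lock_button 0.74 [330.6, 204.0] [ 0.55  -0.085  0.081] 160
side grip_top 0.65 [302.7, 225.2] [ 0.473 -0.12   0.06 ] 956
side carriage 0.69 [301.9, 226.1] [ 0.492 -0.058  0.02 ] 854
side jig 0.65 [327.5, 241.9] [ 0.529 -0.125  0.01 ] 2994
side home_stop 0.67 [329.4, 241.7] [ 0.527 -0.14   0.02 ] 3221
side home_stop 0.41 [330.6, 203.9] [0.595 0.024 0.02 ] 169
```

```bash
python3 - <<'E'
import cv2,numpy as np
a=cv2.imread("pics/scene.png")[140:300,230:470];b=cv2.imread("pics/side.png")[140:300,210:450]
cv2.imwrite("pics/c1.png",np.vstack([cv2.resize(a,None,fx=1.85*1,fy=1.85),cv2.resize(b,None,fx=1.85,fy=1.85)]))
E
```

```text
(no output)
```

View pics/c1.png

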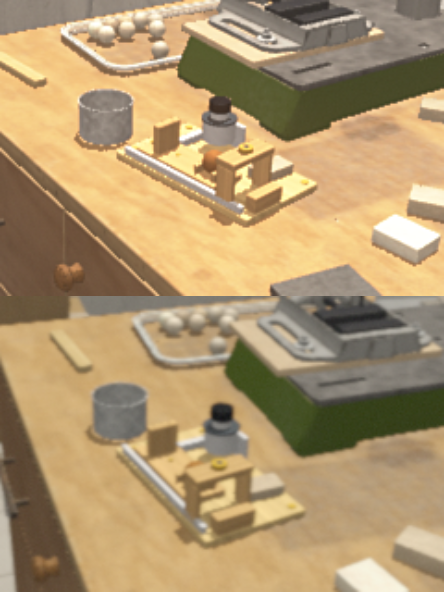

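View pics/scene.png

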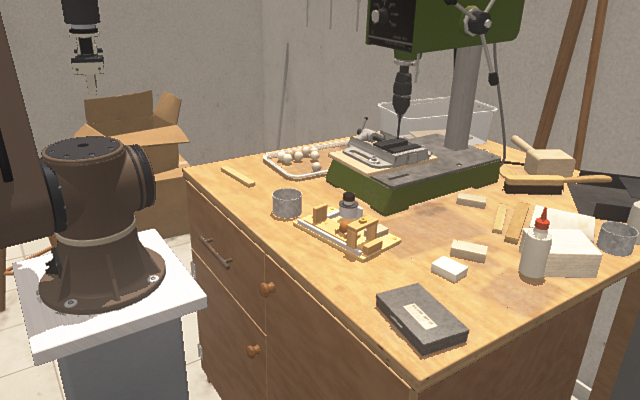

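Both views show the jig with home pointing towards -y and slightly +x. The grip is near scene (319,207), the button near (349,195), and the tin stands beyond the outer end of the board at (287,203).

```bash
python3 - <<'E'
from h import *
C=capture("scene"),capture("side")
for n,z,a,b in (("left",.01,(293.8,223.8),(273.8,223.2)),("bot",.01,(364,260),(322.4,271.9)),("right",.01,(400.8,240),(373.8,254)),("btn",.081,(349,194.6),(330,200.5)),("grip",.06,(319,207),(297,211.3))):
    print(n,*[np.round(atz(p,x,z),3) for p,x in zip(C,(a,b))])
for p in C:
  for t,z in(("screw_tin",.03),("offcut_2",.02)):
    for r in regions_of(p,t)[:2]: print(t,r["confidence"],r["pixel"],np.round(atz(p,r["pixel"],z),3))
E
```

```text
left [ 0.434 -0.011  0.01 ] [ 0.439 -0.009  0.01 ]
bot [ 0.476 -0.229  0.01 ] [ 0.479 -0.226  0.01 ]
right [ 0.603 -0.205  0.01 ] [ 0.606 -0.2    0.01 ]
btn [ 0.555 -0.066  0.081] [ 0.555 -0.068  0.081]
grip [ 0.48 -0.05  0.06] [ 0.48  -0.058  0.06 ]
offcut_2 0.76 [448.6, 271.4] [ 0.586 -0.367  0.02 ]
offcut_2 0.66 [382.3, 230.9] [ 0.582 -0.163  0.02 ]
screw_tin 0.57 [274.1, 206.6] [0.452 0.035 0.03 ]
offcut_2 0.73 [410.7, 296.7] [ 0.6  -0.36  0.02]
offcut_2 0.71 [352.7, 244.2] [ 0.572 -0.165  0.02 ]
```

Request:
{"method": "jog_arm", "body": {"moves": [[[2,2.5,0],0,8],[[3.5,4.5,0],0,8],[[3.8,4.6,0],0,6],[[3.8,4.6,0],0,5],[[3.8,4.6,0],0,5],[[3.8,4.6,0],0,5],[[3.8,4.6,0],0,5],[[3.8,4.6,0],0,5],[[3.8,4.6,0],0,5],[[3.8,4.6,0],0,5],[[3.8,4.6,0],0,5],[[3.8,4.6,0],0,5]]}}

```text
time_s: 2.7
tcp_pos: [0.457, 0.0439, 0.2272]
eef_rot: [-179.9, -0.1, -12.7]
contact_force: [1.3, 0.7, 0.0]
gripper_width: 0.0499
gripper_force: 0.0
```

Request:
{"method": "jog_arm", "body": {"moves": [[[3,3.7,0],0,5],[[3,3.7,0],0,5],[[3,3.7,0],0,5],[[0,0,0],-8,5],[[0,0,0],-8,5],[[0,0,0],-7.3,5],[[0,0,0],0,5],[[0,0,0],0,5]]}}

```text
time_s: 3.7
tcp_pos: [0.5197, -0.0823, 0.2267]
eef_rot: [180.0, -0.0, 10.4]
contact_force: [0.6, 0.1, 0.1]
gripper_width: 0.0497
gripper_force: 0.0
```

```bash
python3 - <<'E'
from h import *
s=get_state();p=capture("wrist");print(s["tcp_pos"],s["eef_rot"],s["contact_force"],s["gripper_width"],np.round(p["hand_eye"],3))
for t,z in(("lock_button",.081),("button_top",.081),("grip_top",.06),("carriage",.02)):
    for r in regions_of(p,t)[:2]: print(t,r["confidence"],r["pixel"],np.round(atz(p,r["pixel"],z,s),3),r["pixels"].sum())
cv2.imwrite("pics/w1.png",p["pixels"])
E
```

```text
[ 0.51965363 -0.08230813  0.22665414] [ 1.79999885e+02 -1.24254824e-02  1.04387791e+01] [0.64286749 0.11898071 0.06613369] 0.04972290319105433 [[-0.002 -0.957 -0.289  0.078]
 [ 1.    -0.002 -0.002  0.001]
 [ 0.001 -0.289  0.957 -0.159]
 [ 0.     0.     0.     1.   ]]
button_top 0.73 [306.7, 150.6] [ 0.558 -0.062  0.081] 623
grip_top 0.77 [312.3, 192.8] [ 0.507 -0.077  0.06 ] 4261
grip_top 0.65 [382.9, 149.1] [ 0.572 -0.147  0.06 ] 1023
carriage 0.73 [312.5, 191.8] [ 0.497 -0.078  0.02 ] 4367
carriage 0.22 [305.6, 153.0] [ 0.546 -0.06   0.02 ] 674
```

View pics/w1.png

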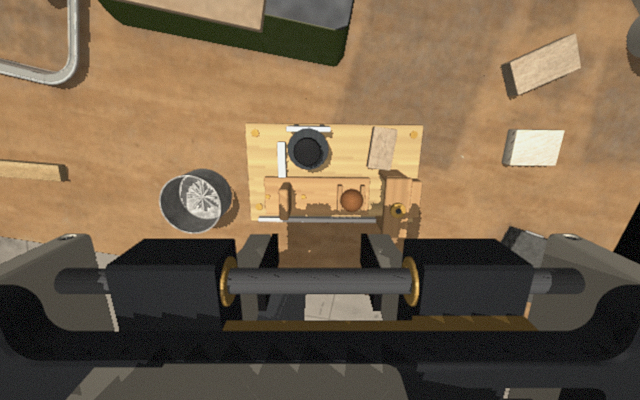

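The wrist view shows the board aligned with the image axes. The button is at (309,150), the grip near (283,190), the tin at (196,200), and the press base is well away from the button.

```bash
python3 - <<'E'
import cv2
a=cv2.imread("pics/w1.png")[115:235,235:435];cv2.imwrite("pics/c2.png",cv2.resize(a,None,fx=4,fy=4,interpolation=cv2.INTER_CUBIC))
E
```

```text
(no output)
```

View pics/c2.png

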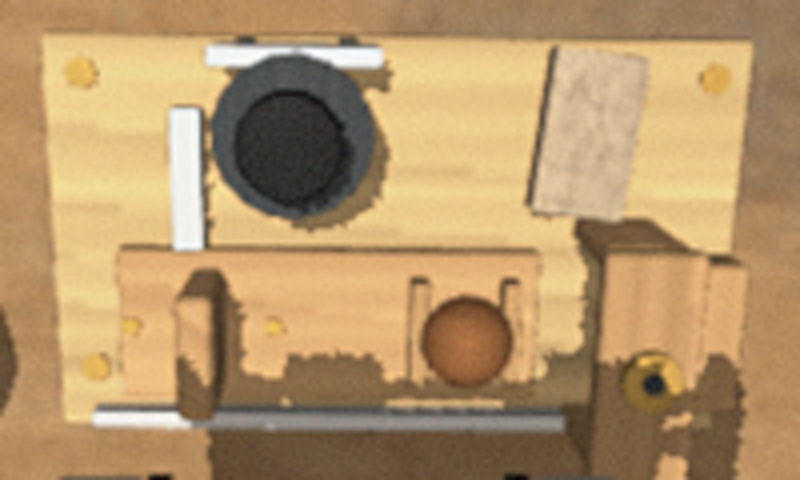

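```bash
python3 - <<'E'
from h import *
s=get_state();p=capture("wrist")
xh,yh=np.array([.184,-.983]),np.array([.983,.184])
for n,z,a in(("btn",.081,(308,152)),("grip",.06,(283.75,203.75)),("TL",.01,(245.5,124)),("TR",.01,(423,125.5)),("BL",.01,(251,220))):
    q=atz(p,a,z,s);print(n,np.round(q,4))
    if n=="btn":print(" origin",q[:2]+.02*xh-.04*yh)
E
```

```text
btn [ 0.5562 -0.0636  0.081 ]
 origin [ 0.52058172 -0.09065314]
grip [ 0.487 -0.045  0.06 ]
TL [0.5676 0.0225 0.01  ]
TR [ 0.607 -0.202  0.01 ]
BL [0.4379 0.0007 0.01  ]
```

Request:
{"method": "jog_arm", "body": {"moves": [[[2,-0.5,2],0.4,0],[[1.9,-0.6,3],0,0],[[0,0,4],0,0],[[0,0,3],0,0],[[0,0,1.3],0,0],[[0,0,0],0,0],[[0,0,0],0,0],[[0,0,0],0,0],[[0,0,0],0,0]]}}

```text
time_s: 5.12
tcp_pos: [0.5564, -0.0644, 0.0944]
eef_rot: [-180.0, -0.1, 10.2]
contact_force: [0.3, -0.3, -0.3]
gripper_width: 0.0004
gripper_force: 0.0
```

```bash
python3 - <<'E'
from h import *
p=capture("scene");q=capture("side")
a=cv2.resize(p["pixels"][130:280,270:430],None,fx=2.5,fy=2.5);b=cv2.resize(q["pixels"][130:280,250:410],None,fx=2.5,fy=2.5)
cv2.imwrite("pics/c3.png",np.hstack([a,b]));print(get_state()["contact_force"])
E
```

```text
[-0.76915725  1.40249073 -0.11112277]
```

View pics/c3.png

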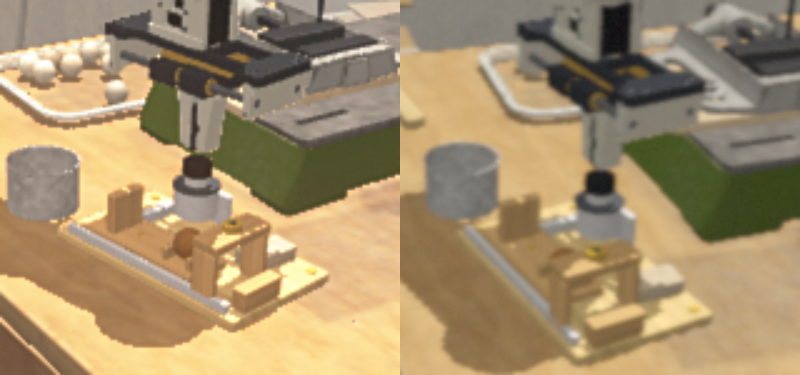

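The closed tip is centred just above the button in both views. Next I feel the button with a shallow press.

Request:
{"method": "jog_arm", "body": {"moves": [[[0,0,0.9],0,0],[[0,0,0.3],0,0],[[0,0,0],0,0],[[0,0,0],0,0]]}}

```text
time_s: 5.72
tcp_pos: [0.556, -0.0645, 0.0815]
eef_rot: [180.0, 0.0, 10.2]
contact_force: [-0.6, 0.1, 0.6]
gripper_width: 0.0004
gripper_force: 0.0
```

Request:
{"method": "jog_arm", "body": {"moves": [[[0,0,0.2],0,0],[[0,0,0.2],0,0],[[0,0,0.1],0,0],[[0,0,0],0,0],[[0,0,0],0,0]]}}

```text
time_s: 6.35
tcp_pos: [0.5562, -0.0645, 0.0767]
eef_rot: [180.0, -0.0, 10.2]
contact_force: [-0.4, 0.7, 3.3]
gripper_width: 0.0004
gripper_force: 1.9
```

Request:
{"method": "jog_arm", "body": {"moves": [[[0,0,0.1],0,0],[[0,0,0.1],0,0],[[0,0,0],0,0],[[0,0,0],0,0]]}}

```text
time_s: 6.85
tcp_pos: [0.5562, -0.0645, 0.0746]
eef_rot: [180.0, -0.0, 10.2]
contact_force: [1.5, -0.3, 3.6]
gripper_width: 0.0005
gripper_force: 2.0
```

```bash
python3 - <<'E'
from h import *
F=[]
for i in range(6):
    capture("side");F.append(get_state()["contact_force"][2])
print(np.round(F,2))
E
```

```text
[3.74 4.29 4.45 3.86 4.69 3.69]
```

Request:
{"method": "jog_arm", "body": {"moves": [[[0,0,0.1],0,0],[[0,0,0.1],0,0],[[0,0,0.1],0,0],[[0,0,0.1],0,0],[[0,0,0],0,0],[[0,0,0],0,0]]}}

```text
time_s: 7.9
tcp_pos: [0.5561, -0.0645, 0.0706]
eef_rot: [180.0, -0.0, 10.2]
contact_force: [0.3, -0.7, 4.2]
gripper_width: 0.0003
gripper_force: 2.3
```

```bash
python3 - <<'E'
from h import *
F=[]
for i in range(6):
    capture("side");F.append(get_state()["contact_force"][2])
print(np.round(F,2),get_state()["tcp_pos"])
E
```

```text
[4.2  4.85 4.71 4.24 4.97 4.27] [ 0.5561255  -0.06447851  0.07062834]
```

Request:
{"method": "jog_arm", "body": {"moves": [[[0,0,-0.5],0,0],[[0,0,-1.5],0,0],[[0,0,-3],0,5],[[-3,-1,0],0,5],[[-3.6,-2,0],0,5],[[0,0,0],0,5],[[0,0,0],0,5],[[0,0,0],0,5]]}}

```text
time_s: 9.2
tcp_pos: [0.4862, -0.0467, 0.1207]
eef_rot: [180.0, 0.0, 10.2]
contact_force: [-0.3, -0.1, -0.6]
gripper_width: 0.0492
gripper_force: 0.0
```

```bash
python3 - <<'E'
from h import *
s=get_state();p=capture("wrist");q=capture("side");r=capture("scene");print(s["tcp_pos"],s["gripper_width"],s["contact_force"])
cv2.imwrite("pics/c4.png",np.hstack([cv2.resize(p["pixels"],None,fx=.6,fy=.6)[:200],cv2.resize(q["pixels"][150:270,250:400],(250,200)),cv2.resize(r["pixels"][130:250,260:360],(166,200))]))
E
```

```text
[ 0.48623014 -0.04669452  0.1206919 ] 0.04921441481888893 [-0.32504803 -0.11961873 -0.57126967]
```

View pics/c4.png

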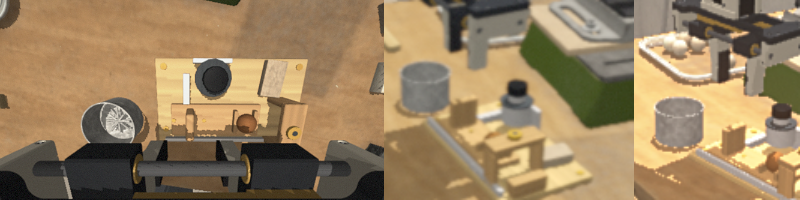

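Request:
{"method": "jog_arm", "body": {"moves": [[[0,0,2.5],0,4],[[0,0,3],0,4],[[0,0,2],0,4],[[0,0,0.9],0,4],[[0,0,0],0,4],[[0,0,0],0,4]]}}

```text
time_s: 10.1
tcp_pos: [0.4864, -0.0465, 0.0372]
eef_rot: [180.0, -0.1, 10.2]
contact_force: [0.3, 0.1, 0.8]
gripper_width: 0.0401
gripper_force: 0.0
```

Request:
{"method": "jog_arm", "body": {"moves": [[[0,0,0],0,2.5],[[0,0,0],0,2],[[0,0,0],0,1.6],[[0,0,0],0,1.2],[[0,0,0],0,0.5],[[0,0,0],0,0.5],[[0,0,0],0,0.5],[[0,0,0],0,0.5]], "newtons": 25}}

```text
time_s: 11.1
tcp_pos: [0.4859, -0.0466, 0.0367]
eef_rot: [180.0, -0.0, 10.2]
contact_force: [-0.5, 1.4, 3.2]
gripper_width: 0.0119
gripper_force: 25.0
```

Request:
{"method": "jog_arm", "body": {"moves": [[[0,0.5,0],0,0.5],[[0,0.7,0],0,0.5],[[0,0.8,0],0,0.5],[[0,0.8,0],0,0.5],[[0,0.7,0],0,0.5],[[0,0.5,0],0,0.5],[[0,0,0],0,0.5],[[0,0,0],0,0.5]]}}

```text
time_s: 12.1
tcp_pos: [0.4928, -0.0869, 0.0367]
eef_rot: [180.0, 0.0, 10.2]
contact_force: [-0.7, -1.5, 4.7]
gripper_width: 0.0119
gripper_force: 25.0
```

Request:
{"method": "jog_arm", "body": {"moves": [[[0,0.2,0],0,0.5],[[0,0.2,0],0,0.5],[[0,0,0],0,0.5],[[0,0,0],0,0.5]]}}

```text
time_s: 12.6
tcp_pos: [0.4935, -0.0906, 0.0367]
eef_rot: [180.0, 0.0, 10.2]
contact_force: [-0.9, -0.9, 6.0]
gripper_width: 0.0119
gripper_force: 25.0
```

Request:
{"method": "jog_arm", "body": {"moves": [[[0,0.1,-0.05],0,0.5],[[0,0.1,0],0,0.5],[[0,0,0],0,0.5],[[0,0,0],0,0.5]]}}

```text
time_s: 13.1
tcp_pos: [0.4937, -0.0922, 0.0367]
eef_rot: [180.0, 0.0, 10.2]
contact_force: [1.2, -1.2, -5.6]
gripper_width: 0.012
gripper_force: 25.0
```

Request:
{"method": "jog_arm", "body": {"moves": [[[0,0.1,0],0,0.5],[[0,0.1,0],0,0.5],[[0,0,0],0,0.5],[[0,0,0],0,0.5]]}}

```text
time_s: 13.6
tcp_pos: [0.4939, -0.0932, 0.0367]
eef_rot: [-179.9, 0.0, 10.2]
contact_force: [-0.0, 6.1, -6.2]
gripper_width: 0.0118
gripper_force: 25.0
```

Request:
{"method": "jog_arm", "body": {"moves": [[[0,0.04,0.025],0,0.5],[[0,0,0],0,0.5],[[0,0,0],0,0.5]]}}

```text
time_s: 13.98
tcp_pos: [0.4939, -0.0932, 0.0367]
eef_rot: [-179.9, 0.0, 10.2]
contact_force: [-2.1, 8.5, -0.8]
gripper_width: 0.0116
gripper_force: 25.0
```

```bash
python3 - <<'E'
from h import *
F=[]
for i in range(4):
    p=capture("side");s=get_state();F.append(s["contact_force"])
q=capture("scene")
print(np.round(np.mean(F,0),2),s["tcp_pos"])
cv2.imwrite("pics/c5.png",np.hstack([cv2.resize(p["pixels"][180:280,260:380],(480,400)),cv2.resize(q["pixels"][180:270,290:410],(320,400))]))
E
```

```text
[-1.98  9.31 -1.62] [ 0.49392473 -0.09325405  0.03675347]
```

View pics/c5.png

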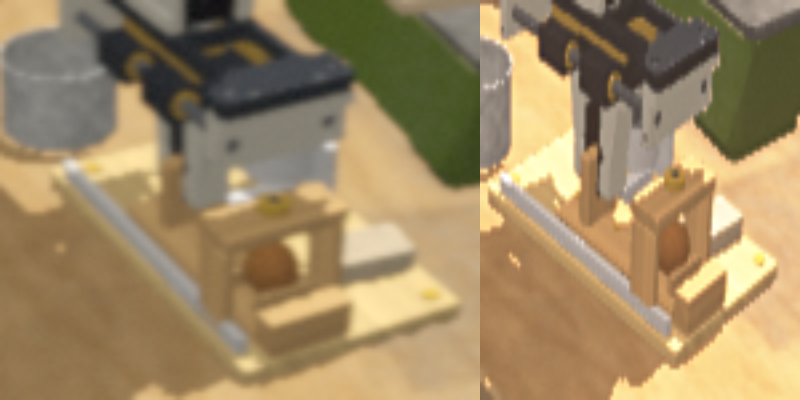

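The ball now sits under the bush and the stop pushes back at about 9 N, so the carriage is home. I'll ease off, let go and move to the button.

Request:
{"method": "jog_arm", "body": {"moves": [[[0,-0.03,0],0,0.5],[[0,0,0],0,1.8],[[0,0,0],0,3],[[0,0,0],0,3.5],[[0,0,0],0,3.5],[[0,0,-1.5],0,3.5],[[0,0,-3.5],0,3.5],[[0,0,-3],0,2],[[2.6,-0.7,0],0,0],[[4,-1.2,0],0,0],[[0,0,0],0,0],[[0,0,0],0,0]]}}

```text
time_s: 15.72
tcp_pos: [0.5554, -0.0636, 0.1172]
eef_rot: [-180.0, 0.0, 10.2]
contact_force: [0.1, 0.4, -0.0]
gripper_width: 0.0002
gripper_force: 0.0
```

Request:
{"method": "jog_arm", "body": {"moves": [[[0,0,1.7],0,0],[[0,0,1],0,0],[[0,0,0],0,0],[[0,0,0],0,0]]}}

```text
time_s: 16.23
tcp_pos: [0.556, -0.0637, 0.0903]
eef_rot: [180.0, -0.0, 10.2]
contact_force: [0.7, 0.1, 0.2]
gripper_width: 0.0005
gripper_force: 0.0
```

Request:
{"method": "jog_arm", "body": {"moves": [[[0,0,0.7],0,0],[[0,0,0.5],0,0],[[0,0,0.5],0,0],[[0,0,0.5],0,0],[[0,0,0.3],0,0],[[0,0,0.1],0,0],[[0,0,0],0,0],[[0,0,0],0,0]]}}

```text
time_s: 17.23
tcp_pos: [0.5562, -0.0636, 0.0641]
eef_rot: [180.0, -0.0, 10.2]
contact_force: [-0.6, 0.6, 5.9]
gripper_width: 0.0005
gripper_force: 2.8
```

Request:
{"method": "jog_arm", "body": {"moves": [[[0,0,0.1],0,0],[[0,0,0],0,0],[[0,0,0],0,0]]}}

```text
time_s: 17.6
tcp_pos: [0.5562, -0.0636, 0.0632]
eef_rot: [180.0, -0.0, 10.2]
contact_force: [-1.5, 0.7, 5.3]
gripper_width: 0.0007
gripper_force: 2.9
```

Request:
{"method": "jog_arm", "body": {"moves": [[[0,0,0.1],0,0],[[0,0,0],0,0],[[0,0,0],0,0]]}}

```text
time_s: 17.98
tcp_pos: [0.5562, -0.0636, 0.0622]
eef_rot: [180.0, -0.0, 10.2]
contact_force: [-1.4, 0.6, 5.3]
gripper_width: 0.0002
gripper_force: 2.9
```

Request:
{"method": "jog_arm", "body": {"moves": [[[0,0,0.07],0,0],[[0,0,0],0,0],[[0,0,0],0,0]]}}

```text
time_s: 18.35
tcp_pos: [0.5562, -0.0636, 0.0615]
eef_rot: [180.0, -0.0, 10.2]
contact_force: [-2.1, 0.6, 6.6]
gripper_width: 0.0003
gripper_force: 3.0
```

Request:
{"method": "jog_arm", "body": {"moves": [[[0,0,0.07],0,0],[[0,0,0],0,0],[[0,0,0],0,0]]}}

```text
time_s: 18.73
tcp_pos: [0.5562, -0.0636, 0.0608]
eef_rot: [180.0, -0.0, 10.2]
contact_force: [-1.5, 0.3, 6.5]
gripper_width: 0.0006
gripper_force: 3.0
```

Request:
{"method": "jog_arm", "body": {"moves": [[[0,0,0.07],0,0],[[0,0,0],0,0],[[0,0,0],0,0]]}}

```text
time_s: 19.1
tcp_pos: [0.5562, -0.0636, 0.0601]
eef_rot: [180.0, -0.0, 10.2]
contact_force: [-0.8, 0.5, 7.2]
gripper_width: 0.0006
gripper_force: 3.1
```

Request:
{"method": "jog_arm", "body": {"moves": [[[0,0,0.07],0,0],[[0,0,0],0,0],[[0,0,0],0,0]]}}

```text
time_s: 19.48
tcp_pos: [0.5562, -0.0636, 0.0595]
eef_rot: [180.0, -0.0, 10.2]
contact_force: [-1.5, 0.6, 6.7]
gripper_width: 0.0007
gripper_force: 3.4
```

Request:
{"method": "jog_arm", "body": {"moves": [[[0,0,0.06],0,0],[[0,0,0],0,0],[[0,0,0],0,0]]}}

```text
time_s: 19.85
tcp_pos: [0.5563, -0.0636, 0.0592]
eef_rot: [180.0, -0.1, 10.2]
contact_force: [-3.1, 0.0, 9.7]
gripper_width: 0.0005
gripper_force: 4.9
```

Request:
{"method": "jog_arm", "body": {"moves": [[[0,0,0.06],0,0],[[0,0,0],0,0],[[0,0,0],0,0]]}}

```text
time_s: 20.23
tcp_pos: [0.5563, -0.0636, 0.059]
eef_rot: [180.0, -0.1, 10.2]
contact_force: [-4.0, 1.1, 13.3]
gripper_width: 0.0004
gripper_force: 6.5
```

```bash
python3 - <<'E'
from h import *
F=[]
for i in range(4):
    capture("side");s=get_state();F.append(s["contact_force"])
print(np.round(F,1),s["tcp_pos"])
E
```

```text
[[-3.6  1.2 13.3]
 [-4.6  1.2 13. ]
 [-3.4  1.3 12.3]
 [-3.7  1.4 12.4]] [ 0.55633286 -0.06358396  0.05897123]
```

Request:
{"method": "jog_arm", "body": {"moves": [[[0,0,0.02],0,0],[[0,0,0],0,0],[[0,0,-0.5],0,0],[[0,0,-1],0,0],[[0,0,-1.2],0,0],[[0,0,0],0,0],[[0,0,0.5],0,0],[[0,0,0.5],0,0],[[0,0,0],0,0],[[0,0,0],0,0]]}}

```text
time_s: 21.68
tcp_pos: [0.5558, -0.0636, 0.0744]
eef_rot: [180.0, 0.0, 10.2]
contact_force: [0.7, 0.7, 1.1]
gripper_width: 0.0003
gripper_force: 0.5
```

```bash
python3 - <<'E'
from h import *
F=[]
for i in range(6):
    capture("side");s=get_state();F.append(s["contact_force"][2])
print(np.round(F,1),s["tcp_pos"])
E
```

```text
[1.1 1.2 1.1 1.9 0.1 2.3] [ 0.55577383 -0.06359627  0.07463654]
```

At 6.5 mm down the button gives only about 1.3 N, so the pin has dropped. Next comes the tug.

Request:
{"method": "jog_arm", "body": {"moves": [[[0,0,-1.7],0,0],[[0,0,-2.5],0,2],[[-3,0.8,0],0,4],[[-3.6,1,0],0,4],[[0,0,0],0,4],[[0,0,0],0,4],[[0,0,0],0,4]]}}

```text
time_s: 22.85
tcp_pos: [0.4947, -0.0928, 0.1166]
eef_rot: [180.0, -0.0, 10.2]
contact_force: [-0.4, -0.5, 0.5]
gripper_width: 0.0399
gripper_force: 0.0
```

Request:
{"method": "jog_arm", "body": {"moves": [[[0,0,2.5],0,4],[[0,0,3],0,4],[[0,0,2],0,4],[[0,0,0.4],0,4],[[0,0,0],0,4],[[0,0,0],0,2],[[0,0,0],0,0.5],[[0,0,0],0,0.5],[[0,0,0],0,0.5],[[0,0,0],0,0.5],[[0,0,0],0,0.5]], "newtons": 25}}

```text
time_s: 24.22
tcp_pos: [0.4943, -0.093, 0.038]
eef_rot: [180.0, -0.0, 10.2]
contact_force: [-1.6, 2.2, 6.1]
gripper_width: 0.0117
gripper_force: 25.0
```

Request:
{"method": "jog_arm", "body": {"moves": [[[0,-0.1,-0.025],0,0.5],[[0,-0.1,0],0,0.5],[[0,0,0],0,0.5],[[0,0,0],0,0.5]]}}

```text
time_s: 24.72
tcp_pos: [0.4939, -0.091, 0.038]
eef_rot: [180.0, -0.0, 10.2]
contact_force: [0.5, -0.5, 5.0]
gripper_width: 0.0119
gripper_force: 25.0
```

Request:
{"method": "jog_arm", "body": {"moves": [[[0,-0.07,0],0,0.5],[[0,-0.07,0],0,0.5],[[0,0,0],0,0.5],[[0,0,0],0,0.5]]}}

```text
time_s: 25.22
tcp_pos: [0.4937, -0.0896, 0.038]
eef_rot: [180.0, -0.0, 10.2]
contact_force: [0.6, -1.4, 4.4]
gripper_width: 0.012
gripper_force: 25.0
```

Request:
{"method": "jog_arm", "body": {"moves": [[[0,-0.07,0],0,0.5],[[0,0,0],0,0.5],[[0,0,0],0,0.5]]}}

```text
time_s: 25.6
tcp_pos: [0.4936, -0.0889, 0.038]
eef_rot: [180.0, -0.0, 10.2]
contact_force: [0.4, -1.4, 5.8]
gripper_width: 0.012
gripper_force: 25.0
```

Request:
{"method": "jog_arm", "body": {"moves": [[[0,-0.06,-0.02],0,0.5],[[0,0,0],0,0.5],[[0,0,0],0,0.5]]}}

```text
time_s: 25.98
tcp_pos: [0.4935, -0.0886, 0.038]
eef_rot: [180.0, -0.0, 10.2]
contact_force: [1.7, -4.5, 1.5]
gripper_width: 0.0122
gripper_force: 25.0
```

Request:
{"method": "jog_arm", "body": {"moves": [[[0,-0.05,0],0,0.5],[[0,0,0],0,0.5],[[0,0,0],0,0.5]]}}

```text
time_s: 26.35
tcp_pos: [0.4935, -0.0885, 0.038]
eef_rot: [180.0, -0.0, 10.2]
contact_force: [3.4, -7.4, 1.7]
gripper_width: 0.0119
gripper_force: 25.0
```

Request:
{"method": "jog_arm", "body": {"moves": [[[0,-0.05,0],0,0.5],[[0,0,0],0,0.5],[[0,0,0],0,0.5]]}}

```text
time_s: 26.72
tcp_pos: [0.4934, -0.0883, 0.038]
eef_rot: [179.9, -0.0, 10.2]
contact_force: [4.6, -9.7, -0.6]
gripper_width: 0.0117
gripper_force: 25.0
```

Request:
{"method": "jog_arm", "body": {"moves": [[[0,-0.02,0],0,0.5],[[0,0,0],0,0.5],[[0,0,0],0,0.5],[[0,0,0],0,0.5],[[0,0,0],0,0.5]]}}

```text
time_s: 27.35
tcp_pos: [0.4934, -0.0883, 0.038]
eef_rot: [179.9, -0.0, 10.2]
contact_force: [3.3, -12.0, -1.1]
gripper_width: 0.0117
gripper_force: 25.0
```

Request:
{"method": "jog_arm", "body": {"moves": [[[0,0.09,0],0,0.5],[[0,0.08,0],0,0.5],[[0,0,0],0,2],[[0,0,0],0,3.5],[[0,0,0],0,3.5],[[0,0,-1],0,3.5],[[0,0,-3],0,3.5],[[0,0,-4],0,3.5],[[0,0,-3],0,3.5],[[0,0,0],0,3.5],[[0,0,0],0,3.5]]}}

```text
time_s: 28.72
tcp_pos: [0.493, -0.0888, 0.1482]
eef_rot: [-180.0, -0.0, 10.2]
contact_force: [-1.1, -0.7, -1.4]
gripper_width: 0.035
gripper_force: 0.0
```

```bash
python3 - <<'E'
from h import *
p=capture("wrist");q=capture("scene")
cv2.imwrite("pics/c6.png",np.hstack([cv2.resize(p["pixels"],None,fx=.75,fy=.75),cv2.resize(q["pixels"][160:280,270:390],(300,300))]))
E
```

```text
(no output)
```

View pics/c6.png

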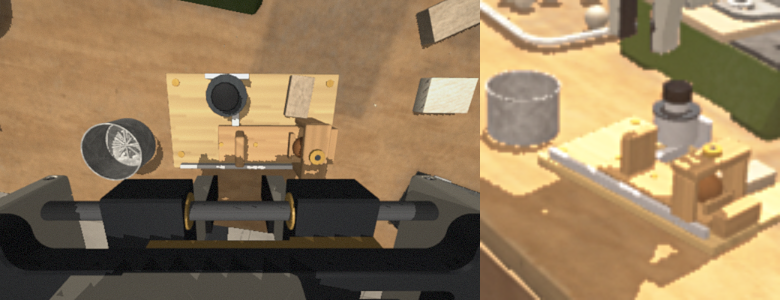

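The carriage is home with the ball under the bush, the gripper is clear, and the tin and offcuts haven't moved.

```bash
python3 -c "
from plant import close_job
print(close_job())"
```

```text
the job is handed in; nothing more can be done
None
```

The carriage was slid home against its stop and locked with one push of the button. The lock held an outward tug of about 10–12 N, and it was left locked, resting within the pin's 4 mm of play, with the robot clear when the job was handed in.

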